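# Find the loose reed-tray cover and push it open

## Robot

A 6-joint arm with a two-finger parallel gripper is mounted at the origin on the work surface. World frame = base frame: x ahead of the robot, y to its left, z up, the work surface at z = 0. Lengths are in m, angles in rad, forces in N, time in s.
With the tool pointing down it reaches from about 0.35 to 0.8 m from the base axis. Payload 7.3 kg.
Tool frame: the origin (TCP) lies at the very end of the fingers, on their centre line; the grasp point (between the pads) lies 19 mm behind it; z points along the fingers, y is the direction in which the jaws open and shut (so a half turn about z gives the same grasp; the last joint's range is limited). The gripper opens to 85 mm and grips with 20 to 120 N. Pads are 22 mm wide; open, the fingers measure 114 mm over their backs; the gripper's body (76 mm by 85 mm) begins 54 mm behind the grasp point. The pads swing forward as they close: fully open they stand 13 mm farther back than shut.
Start: joints at [1.12, 0.342, 1.524, -0, 1.275, -0.146], TCP at [0.158, 0.501, 0.231] pointing down, gripper open.
Joint ranges: [-2.53, 2.53], [-0.77, 2.02], [0.04, 2.7], [-1, 4.14], [0.28, 2.66], [-3.11, 3.11]. Speed limits (rad/s): [2.57, 2.57, 3.14, 3.14, 3.14, 3.14].

## Interface

Orientations are given as [roll, pitch, yaw] about the fixed x, y, z axes, in that order (R = Rz(yaw) Ry(pitch) Rx(roll)).
In Python, from station import status, viewer, workorder gives the robot as it stands. The module is installed in compiled form; this text tells all that it offers.
- The arm moves only by the tool apply_moves, never from a script. Its argument "moves" is a list of rows, each a list of 2 entries, a list of its own where there are three numbers: the shift along the tool's x, y, z in cm, then the turn about the tool's z in degrees. In form: [[[x, y, z], spin], ...]. A call has 1 to 10 rows; each row is the pose to reach, as a shift and turn from the pose measured when the call began, along the tool's axes at that moment; what a row does not reach only later rows make up. A row lasts 1/8 s, in which the tool goes at most 62.5 mm and 10.7 degrees, less where a joint would pass 70% of its speed; a pose out of reach is approached as far as the arm can. A call with a gripper value outside its range is refused whole. "fingers" is the opening, from 0 (shut) to 1 (fully open), set as the call begins (left out, the last holds). The fingers move at their own pace and stop on an object; "force" is the grip in N (left out, the last holds). Time passes only in rows, so rows that repeat a pose let the fingers close. It gives the time, the measured TCP pose, the force and the opening at its end, in the units of the state.
- status.state(): the state, without advancing time (a new reading comes with each control period).
- viewer.grab_frame(name): name is "side" or "top" or "wrist"; returns a dict with "frame" (420x560x3 uint8, red, green, blue), "K" (3x3 intrinsics, pixels), "k1" (the pictures are not rectified: a ray, as slopes to the right and down, at radius r is drawn at 1 + k1 r^2 times it, then the intrinsics apply), "T" (4x4, takes a point from camera to world coordinates). Camera axes: x right, y down, z forward; pixel columns grow to the right and rows downward; lengths in m; the calibration is good to about 2 mm. A picture is of the moment at which its call begins. There is no depth.
- workorder.job_done(): hands the job in, once; it reports no verdict.
The state is a dict: "clock": time; "joint_positions": joint angles; "qd": joint speeds; "effort": joint torques, N m; "tcp_pos": TCP position; "orientation": TCP orientation; "wrist_force": force on the tool from outside, world axes, zero at the start; "torque": the same for the moment, N m; "finger_gap": finger opening in m.
Only numpy, scipy, OpenCV 4.12 (cv2) and the standard library are available. Lean on these libraries where they do the work, as an engineer would, in place of code of your own. Each camera call takes 0.05 s, during which the arm holds its last target.

## Task

Three of the four identical wooden covers on the reed tray are stuck fast and one is loose. With the fingertips, press lightly on the dotted front end of the covers until you find the one that rocks, then push that cover by its brass lip fully back so that its compartment lies open, and draw clear. Pick nothing up, and leave the mallet, burnisher and tweezers where they lie.

Things in the scene. Friction and masses are not known exactly. Their poses are not given: they have to be found in the camera images.
- tray: dark hardwood reed tray fixed to the cart, 170 (x) x 248 (y) x 32 mm high; origin at the centre of its underside; +x is its back (away from the robot, within its yaw), +y its left. Four channels along x, 60 mm apart; shut covers have their origins at x -35, y -90, -30, 30, 90 mm here. Rail tops at 32 mm; rear deck at 20 mm
- cover_a: pale-wood cover of one compartment, one of four alike, 80 (x) x 52 (y) x 8 mm. Origin: on its cross pin, middle of its underside, 30 mm above the cart; x to the tray's back, z up. Press dot (dark, 14 mm) on top at x -30, z 8 mm. Brass lip, full width: upright push face looks to -x at x +12 mm, from z 8 to 20 mm; behind, it slopes down to the back
- cover_b: cover exactly like cover_a. In which channel the loose cover lies changes from start to start and cannot be seen. A fast cover does not give at all. The loose one, whichever it is, rocks on its pin against a weak spring: its dotted front end tips down up to 0.3 rad, to a stop (a flat fingertip 22 mm long on the dot sinks some 5 mm under about 3 N); let go, it levels itself
- cover_c: cover exactly like cover_a, with the same origin and axes
- cover_d: cover exactly like cover_a. The loose cover, whichever it is, also slides 60 mm towards the tray's +x from shut to fully open, against about 2 N of friction, and stays where it is left; fast covers do not slide
- mallet: loose lignum vitae mallet lying to the right of the tray: dark head 60 x 90 x 50 mm high, handle 20 mm thick and 150 mm long to its -x; origin under the head's centre. Not to be moved
- burnisher: loose bone burnisher lying left of the tray, 148 x 14 x 9 mm along its x; origin under the middle of its thick part. Not to be moved
- tweezers: loose brass tweezers lying behind the tray, 120 x 24 x 6 mm along their x; origin under the middle. Not to be moved
- clamp: cast-iron screw clamp holding a hardwood block 100 x 45 x 40 mm, right of and behind the tray, fixed, 92 mm high; origin under the block's centre
- tin: closed dented tin reed box, 114 x 79 x 35 mm, left of the tray, fixed; origin under its centre

How it is judged:
By the outcome, as a careful person would: the job done as asked, in the order asked, and still so for the second after the job is handed in, with the robot touching nothing.
It also fails if it takes over 48 s, if anything falls off the work surface, if the arm or the gripper's body presses on something with over 40 N, if the wrist force passes 120 N, or if a joint passes its speed limit or range.

## Working session

There is one attempt and no reset: what is moved stays moved. The work goes in short steps, Python scripts to look and compute and a tool call to move; the robot and the scene stay as the last step left them, time stands still between calls to the robot, and variables do not carry over. Pictures are saved under pics/ and viewed, and the job is handed in when it is done.

Besides the shell and the picture viewer there is one more tool, called after "Request:" as name(argument=value, ...) on one line, values as JSON. apply_moves: Moves the arm, as the interface text tells. Its arguments: {"type":"object","properties":{"moves":{"type":"array"},"fingers":{"type":"number"},"force":{"type":"number"}},"required":["moves"]}

```bash
mkdir -p pics; python3 - <<'E'
from station import status, viewer
import cv2
print(status.state())
for n in("side","top","wrist"):
    f=viewer.grab_frame(n); cv2.imwrite(f"pics/{n}0.png",f["frame"][:,:,::-1]); print(n,f["K"],f["k1"],f["T"])
E
```

```text
{'clock': 0.0, 'joint_positions': array([ 1.12000527e+00,  3.42719124e-01,  1.52500980e+00, -4.07585554e-05,
        1.27540613e+00, -1.46009161e-01]), 'qd': array([-0.00109584,  0.00078937, -0.00150303, -0.00106123,  0.0004431 ,
        0.00112572]), 'effort': array([ 1.10903777e-03, -4.33685732e+01, -2.46015018e+01, -1.95189027e-04,
        7.87335739e-03,  4.49300629e-06]), 'tcp_pos': array([0.1573631 , 0.50044042, 0.23063035]), 'orientation': array([-3.14006099e+00, -1.85845164e-04,  2.83682251e+00]), 'wrist_force': array([-0.50466118, -0.3313346 , -0.1907288 ]), 'torque': array([ 0.02285402, -0.01423474, -0.0104062 ]), 'finger_gap': 0.08534130491066164}
side [[447.97250806   0.         283.79949418]
 [  0.         447.97250806 211.53281022]
 [  0.           0.           1.        ]] -0.08033303355871253 [[ 0.93392627 -0.27708473  0.22584458  0.45872665]
 [-0.35745511 -0.71903737  0.5959959  -0.48104014]
 [-0.00275067 -0.63734552 -0.77057324  0.70757961]
 [ 0.          0.          0.          1.        ]]
top [[411.45532673   0.         282.77582575]
 [  0.         411.45532673 199.97868544]
 [  0.           0.           1.        ]] 0.0046265135895073 [[ 0.02197474 -0.99392274  0.10786427  0.56106078]
 [-0.99914249 -0.02561993 -0.03252547  0.05883827]
 [ 0.03509128 -0.10705703 -0.99363343  0.86475294]
 [ 0.          0.          0.          1.        ]]
wrist [[325.74297459   0.         275.51655863]
 [  0.         325.74297459 213.59527042]
 [  0.           0.           1.        ]] -0.07469657675190992 [[ 2.99321300e-01  9.10269032e-01  2.86036795e-01  8.30876648e-02]
 [ 9.54152018e-01 -2.85294691e-01 -9.05586293e-02  5.23957093e-01]
 [-8.27936682e-04  3.00028712e-01 -9.53929812e-01  3.73225469e-01]
 [ 0.00000000e+00  0.00000000e+00  0.00000000e+00  1.00000000e+00]]
```

View pics/side0.png

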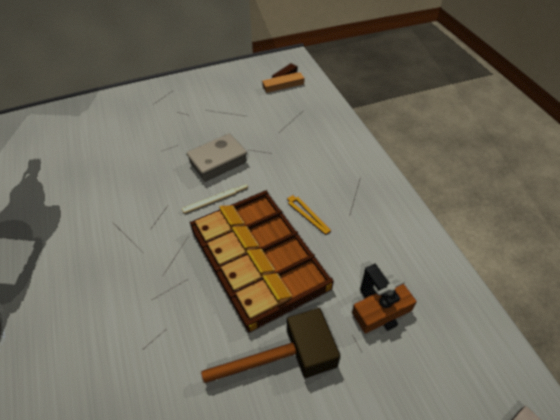

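View pics/top0.png

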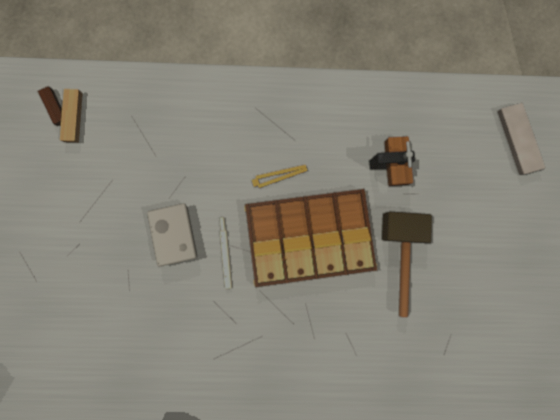

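View pics/wrist0.png

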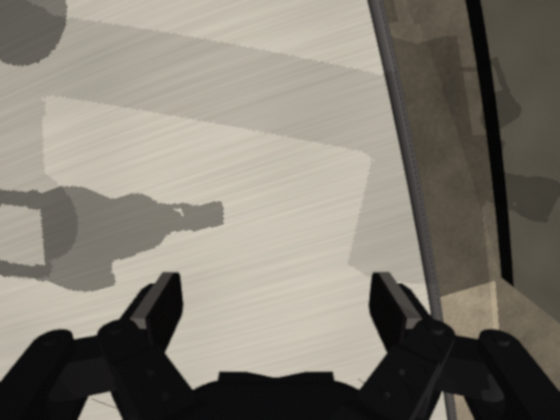

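The side view shows dots near (205,228), (218,250), (232,275) and (248,302). In the top view they are near (270,276), (300,271), (330,267) and (360,263). I'll zoom in to measure them properly.

```bash
python3 - <<'E'
import cv2
s=cv2.imread("pics/side0.png")[185:335,180:340]; t=cv2.imread("pics/top0.png")[180:300,235:385]
cv2.imwrite("pics/s0z.png",cv2.resize(s,None,fx=4,fy=4,interpolation=cv2.INTER_CUBIC)[:600])
cv2.imwrite("pics/t0z.png",cv2.resize(t,None,fx=5,fy=5,interpolation=cv2.INTER_CUBIC))
E
```

```text
(no output)
```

View pics/s0z.png

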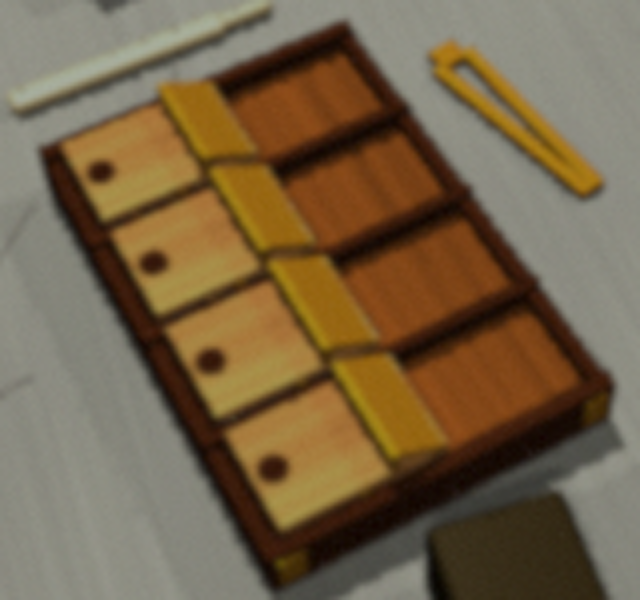

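View pics/t0z.png

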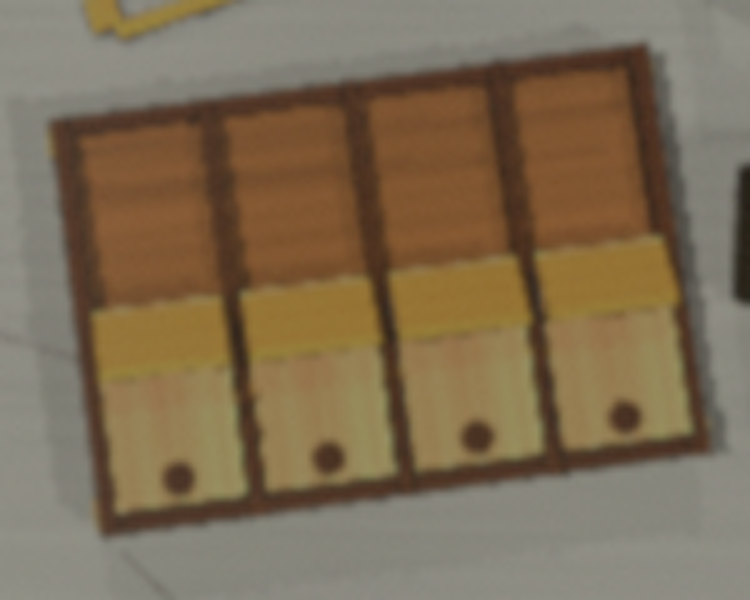

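```bash
cat > h.py <<'E'
import numpy as np, cv2
from station import viewer
def ray(f,uv):
    K=f["K"];k=f["k1"]
    p=cv2.undistortPoints(np.array([[uv]],float),K,np.array([k,0,0,0.]))[0,0]
    T=f["T"]; d=T[:3,:3]@np.array([p[0],p[1],1]); return T[:3,3],d/np.linalg.norm(d)
def tri(rs):
    A=np.zeros((3,3));b=np.zeros(3)
    for o,d in rs:
        M=np.eye(3)-np.outer(d,d);A+=M;b+=M@o
    x=np.linalg.solve(A,b); return x,max(np.linalg.norm((np.eye(3)-np.outer(d,d))@(x-o)) for o,d in rs)
def proj(f,P):
    T=f["T"]; R=T[:3,:3].T; 
    return cv2.projectPoints(np.array([P],float),cv2.Rodrigues(R)[0],-R@T[:3,3],f["K"],np.array([f["k1"],0,0,0.]))[0][0,0]
E
python3 - <<'E'
from h import *
from scipy.optimize import least_squares
S=viewer.grab_frame("side");T=viewer.grab_frame("top")
s=[(100,171),(153,262),(210,361),(272,467),(346,24),(607,382),(278,555),(45,150)]
t=[(178,479),(328,458),(477,437),(625,416),(52,122),(645,46),(705,448),(105,530)]
s=[((a+.5)/4-.5+180,(b+.5)/4-.5+185) for a,b in s]; t=[((a+.5)/5-.5+235,(b+.5)/5-.5+180) for a,b in t]
P=[tri([ray(S,a),ray(T,b)]) for a,b in zip(s,t)]
for p in P: print(np.round(p[0]*1000,1),round(p[1]*1000,1))
# model
m=np.array([[-65,y,38] for y in(90,30,-30,-90)]+[[85,124,32],[85,-124,32],[-85,-124,32],[-85,124,32]])/1000.
w=np.array([p[0] for p in P])
def r(x,idx=range(8)):
    c,n=np.cos(x[2]),np.sin(x[2]); q=m.copy(); q[:,0]=c*m[:,0]-n*m[:,1]+x[0]; q[:,1]=n*m[:,0]+c*m[:,1]+x[1]; q[:,2]+=x[3]
    return q
def res(x):
    q=r(x); return np.concatenate([np.concatenate([proj(S,a)-u,proj(T,a)-v]) for a,u,v in zip(q,s,t)])
o=least_squares(res,[.56,.0,.1,0]); print(o.x, np.round(o.fun.reshape(-1,4),1))
np.save("tray.npy",o.x)
E
```

```text
[500.7  53.3  39.5] 0.6
[510.1  -6.   39.5] 0.6
[519.3 -65.3  39.4] 0.4
[ 528.6 -124.4   40.2] 0.2
[642.5 107.9  30. ] 1.0
[ 678.4 -133.8   33.4] 0.3
[ 517.7 -158.9   32.3] 1.7
[479.5  81.8  31.5] 0.6
[ 0.57943196 -0.02510514  0.1552521  -0.00087502] [[ 0.1  0.5 -0.2 -0.7]
 [ 0.   0.5 -0.3 -0.7]
 [ 0.1  0.4 -0.4 -0.6]
 [ 0.2  0.7 -0.5 -0.4]
 [-0.1 -1.4 -1.2 -1.4]
 [ 2.4  0.2  0.  -1.7]
 [-2.5  2.1  0.9  0.7]
 [-2.2 -0.3 -1.2  1.3]]
```

The fit agrees with the text: dots are 60 mm apart and about 39 mm high, and the yaw is 0.155. Next I'll work out the approach above the left-hand dot.

```bash
cat > go.py <<'E'
import sys,numpy as np
from scipy.spatial.transform import Rotation as R
from station import status
YAW=0.1555; O=np.array([0.5790,-0.0255])
def rel(tx,ty,z):
    s=status.state(); Rt=R.from_euler('xyz',s["orientation"]).as_matrix()
    c,n=np.cos(YAW),np.sin(YAW); w=np.array([O[0]+c*tx-n*ty,O[1]+n*tx+c*ty,z])
    d=Rt.T@(w-s["tcp_pos"])*100
    dy=YAW+np.pi-s["orientation"][2]; dy=(dy+np.pi)%(2*np.pi)-np.pi
    q=s["tcp_pos"]; l=np.array([[c,n],[-n,c]])@(q[:2]-O)
    print("tray xy mm",l*1000,"z",q[2]*1000,"F",s["wrist_force"],"t",s["clock"]); print("target w",w,"shift cm",d.round(2),"spin",round(-np.degrees(dy),2))
if __name__=="__main__": rel(*[float(a)/1000 for a in sys.argv[1:4]])
E
python3 go.py -65 90 100
```

```text
tray xy mm [-334.95915926  585.09788912] z 231.00457367628 F [-0.51265067  0.68630831  0.60650361] t 0.25
target w [0.50084561 0.05334726 0.1       ] shift cm [-46.18 -32.36  13.12] spin -26.37
```

Request:
apply_moves(moves=[[[-4.6, -3.2, 0], -3], [[-9.2, -6.5, 0], -6], [[-13.8, -9.7, 0], -9], [[-18.5, -12.9, 1], -12], [[-23, -16.2, 2], -15], [[-27.7, -19.4, 4], -18], [[-32.3, -22.6, 6], -21], [[-37, -25.9, 8], -24], [[-41.6, -29.1, 9.5], -26.4], [[-46.2, -32.4, 11], -26.4]], fingers=0, force=20)

```text
clock: 1.5
tcp_pos: [0.5019, 0.0512, 0.1206]
orientation: [-3.141, -0.0, -2.985]
wrist_force: [0.0, 0.4, 1.3]
finger_gap: -0.0001
```

```bash
python3 go.py -65 90 60
```

```text
tray xy mm [-64.28580692  87.70023889] z 120.64721608512531 F [0.03063019 0.38761935 1.3373107 ] t 1.5
target w [0.50084561 0.05334726 0.06      ] shift cm [0.07 0.23 6.06] spin 0.04
```

Request:
apply_moves(moves=[[[0.1, 0.2, 3], 0], [[0.1, 0.2, 6], 0], [[0.1, 0.2, 6.6], 0], [[0.1, 0.2, 6.6], 0]])

```text
clock: 2.0
tcp_pos: [0.5008, 0.0531, 0.0549]
orientation: [-3.141, -0.0, -2.985]
wrist_force: [-0.0, 0.1, -0.1]
finger_gap: 0.0002
```

```bash
python3 go.py -65 90 42;python3 - <<'E'
from station import viewer
import cv2
for n in("side","wrist"):
    f=viewer.grab_frame(n); cv2.imwrite(f"pics/{n}1.png",f["frame"][:,:,::-1])
E
```

```text
tray xy mm [-65.11659514  89.81088703] z 54.93894814876993 F [-0.01873733  0.14538883 -0.08538749] t 2.0
target w [0.50084561 0.05334726 0.042     ] shift cm [-0.01  0.02  1.29] spin 0.06
```

View pics/wrist1.png

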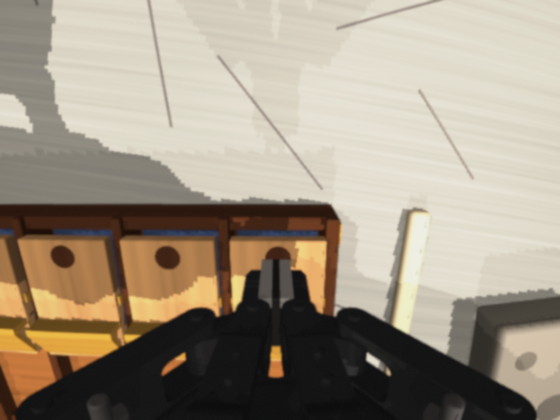

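View pics/side1.png

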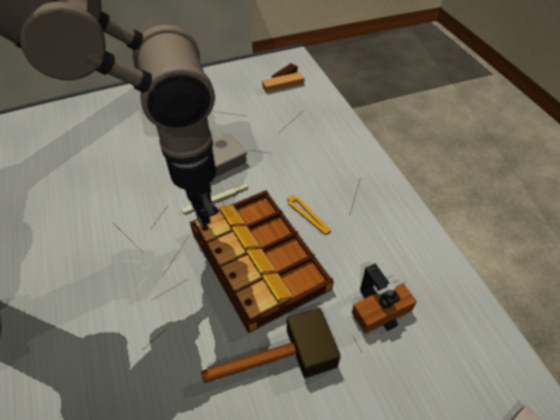

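The wrist view shows the shut tips at (277,265), over the leftmost dot at (277,255). The burnisher and tin are clear. I'll go down slowly.

Request:
apply_moves(moves=[[[0, 0, 1.0], 0], [[0, 0, 1.3], 0], [[0, 0, 1.4], 0], [[0, 0, 1.4], 0]])

```text
clock: 2.6
tcp_pos: [0.5014, 0.0532, 0.0418]
orientation: [-3.141, 0.002, -2.985]
wrist_force: [-0.4, -0.1, -0.1]
finger_gap: 0.0003
```

Request:
apply_moves(moves=[[[0, 0, 0.1], 0], [[0, 0, 0.1], 0]])

```text
clock: 2.85
tcp_pos: [0.5014, 0.0532, 0.0408]
orientation: [-3.141, 0.002, -2.985]
wrist_force: [-0.6, -0.6, -0.0]
finger_gap: -0.0
```

Request:
apply_moves(moves=[[[0, 0, 0.1], 0], [[0, 0, 0.1], 0]])

```text
clock: 3.1
tcp_pos: [0.5014, 0.0532, 0.0397]
orientation: [-3.141, 0.002, -2.985]
wrist_force: [-0.4, 0.9, -0.3]
finger_gap: -0.0001
```

Request:
apply_moves(moves=[[[0, 0, 0.1], 0], [[0, 0, 0.1], 0]])

```text
clock: 3.35
tcp_pos: [0.5013, 0.0532, 0.0386]
orientation: [-3.141, 0.002, -2.985]
wrist_force: [-0.3, 0.9, -0.3]
finger_gap: 0.0001
```

Request:
apply_moves(moves=[[[0, 0, 0.1], 0], [[0, 0, 0.1], 0]])

```text
clock: 3.6
tcp_pos: [0.5014, 0.0532, 0.0381]
orientation: [-3.141, 0.002, -2.985]
wrist_force: [-0.9, 0.5, 4.4]
finger_gap: 0.0001
```

Request:
apply_moves(moves=[[[0, 0, 0.1], 0], [[0, 0, 0.1], 0]])

```text
clock: 3.85
tcp_pos: [0.5014, 0.0532, 0.038]
orientation: [-3.141, 0.002, -2.985]
wrist_force: [-2.9, 0.6, 10.7]
finger_gap: -0.0002
```

The left cover is fast: it took 10.7 N with no give at 38.0 mm. Moving to the next one.

Request:
apply_moves(moves=[[[0, 0, -1.0], 0], [[0, -3, -1.2], 0], [[0, -6, -1.2], 0], [[0, -6, -1.0], 0], [[0, -6, -0.4], 0], [[0, -6, -0.2], 0], [[0, -6, -0.2], 0]])

```text
clock: 4.72
tcp_pos: [0.5105, -0.0054, 0.0398]
orientation: [-3.141, 0.002, -2.984]
wrist_force: [0.4, 0.3, 1.0]
finger_gap: 0.0
```

```bash
python3 go.py -65 30 38
```

```text
tray xy mm [-64.59551242  30.46762705] z 39.767056026504584 F [0.36429653 0.30448346 0.95977015] t 4.725
target w [ 0.51013805 -0.00592879  0.038     ] shift cm [ 0.04 -0.05  0.18] spin 0.13
```

Request:
apply_moves(moves=[[[0, 0, 0.2], 0], [[0, 0, 0.2], 0]])

```text
clock: 4.97
tcp_pos: [0.5106, -0.0051, 0.0381]
orientation: [-3.141, 0.002, -2.983]
wrist_force: [-0.2, -0.4, 2.5]
finger_gap: 0.0001
```

Request:
apply_moves(moves=[[[0, 0, 0.1], 0], [[0, 0, 0.1], 0]])

```text
clock: 5.22
tcp_pos: [0.5107, -0.0051, 0.038]
orientation: [-3.14, 0.003, -2.983]
wrist_force: [-2.8, 0.0, 10.9]
finger_gap: -0.0001
```

The second cover is also fast, with 10.9 N and no give. On to the third.

Request:
apply_moves(moves=[[[0, 0, -1.0], 0], [[0, -3, -1.2], 0], [[0, -6, -1.2], 0], [[0, -6, -1.0], 0], [[0, -6, -0.4], 0], [[0, -6, -0.2], 0], [[0, -6, -0.2], 0]])

```text
clock: 6.1
tcp_pos: [0.5198, -0.0636, 0.0398]
orientation: [-3.141, 0.002, -2.982]
wrist_force: [-0.0, 0.3, -0.2]
finger_gap: -0.0
```

Request:
apply_moves(moves=[[[0, 0, 0.2], 0], [[0, 0, 0.2], 0]])

```text
clock: 6.35
tcp_pos: [0.5198, -0.0633, 0.0377]
orientation: [-3.141, 0.002, -2.982]
wrist_force: [-0.6, 0.6, -0.4]
finger_gap: -0.0
```

Request:
apply_moves(moves=[[[0, 0, 0.1], 0], [[0, 0, 0.1], 0]])

```text
clock: 6.6
tcp_pos: [0.5197, -0.0633, 0.0367]
orientation: [-3.141, 0.002, -2.982]
wrist_force: [-0.4, -0.3, 0.9]
finger_gap: 0.0001
```

```bash
python3 go.py -65 -30 38
```

```text
tray xy mm [-64.40095536 -28.20896799] z 36.718537822579336 F [-0.39667265 -0.27663319  0.90414284] t 6.6
target w [ 0.5194305  -0.06520484  0.038     ] shift cm [ 0.06 -0.18 -0.13] spin 0.25
```

Request:
apply_moves(moves=[[[0, 0, 0.1], 0], [[0, 0, 0.2], 0], [[0, 0, 0.2], 0]])

```text
clock: 6.98
tcp_pos: [0.5196, -0.0634, 0.0347]
orientation: [-3.141, 0.001, -2.982]
wrist_force: [-1.1, -0.3, 2.2]
finger_gap: 0.0001
```

```bash
python3 - <<'E'
from station import viewer,status
import cv2
for n in("wrist",):
    f=viewer.grab_frame(n); cv2.imwrite(f"pics/{n}2.png",f["frame"][:,:,::-1])
print(status.state()["wrist_force"],status.state()["tcp_pos"])
E
```

```text
[-1.9262979  -0.53777919  3.01100998] [ 0.51966041 -0.06335156  0.03470708]
```

View pics/wrist2.png

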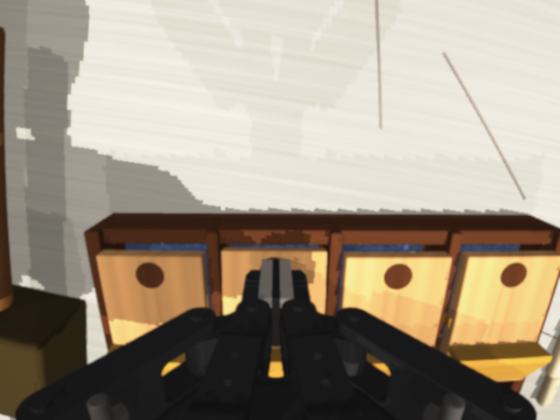

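The third cover (tray y −30) rocks: it sank 3.4 mm under about 3 N, and the picture shows it dipping under the tips at (277,265). I'll let it level, then bring the tips up to its lip.

Request:
apply_moves(moves=[[[0, 0, -0.4], 0], [[0, -0.2, -0.8], 0.2], [[-0.5, -0.2, -0.8], 0.2], [[-1.5, -0.2, -0.8], 0.2], [[-2.2, -0.2, -0.8], 0.2], [[-2.2, -0.2, -0.8], 0.2], [[-2.2, -0.2, -0.8], 0.2]])

```text
clock: 7.9
tcp_pos: [0.5414, -0.0617, 0.0425]
orientation: [-3.141, 0.001, -2.985]
wrist_force: [-0.5, 0.5, -0.2]
finger_gap: -0.0001
```

```bash
python3 go.py -34 -30 42;  python3 - <<'E'
from station import viewer,status
import cv2
for n in("side",):
    f=viewer.grab_frame(n); cv2.imwrite(f"pics/{n}3.png",cv2.resize(f["frame"][180:330,180:360,::-1],None,fx=4,fy=4,interpolation=2))
E
```

```text
tray xy mm [-42.72219232 -29.94796696] z 42.50934805887488 F [-0.47432575  0.50916807 -0.23156681] t 7.9
target w [ 0.55005646 -0.06040375  0.042     ] shift cm [-0.87 -0.01  0.05] spin 0.05
```

View pics/side3.png

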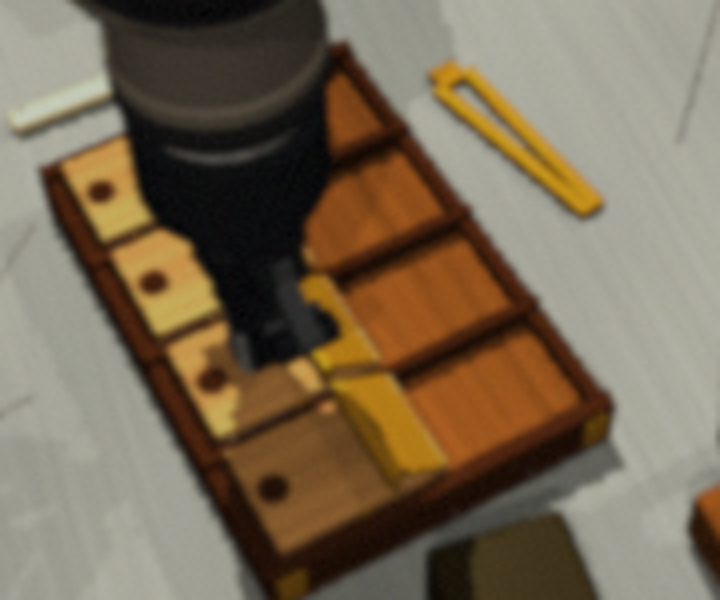

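The tips stand just in front of the third lip at (310,340), and the cover has levelled again. Now I'll push gently.

Request:
apply_moves(moves=[[[-0.4, 0, 0.05], 0], [[-0.8, 0, 0.05], 0], [[-1.2, 0, 0.05], 0], [[-1.6, 0, 0.05], 0], [[-2.0, 0, 0.05], 0]])

```text
clock: 8.57
tcp_pos: [0.5612, -0.0586, 0.0419]
orientation: [-3.141, 0.0, -2.985]
wrist_force: [-1.8, -1.5, -0.5]
finger_gap: 0.0
```

```bash
python3 go.py 26 -30 42
```

```text
tray xy mm [-22.70801361 -29.95293144] z 41.94475599285505 F [-1.78196843 -1.529509   -0.52338052] t 8.575
target w [ 0.60933251 -0.0511113   0.042     ] shift cm [-4.87 -0.01 -0.  ] spin 0.05
```

The force is about 2 N, which matches the sliding friction. I'll carry on to just short of the stop.

Request:
apply_moves(moves=[[[-0.6, 0, 0], 0], [[-1.2, 0, 0], 0], [[-1.8, 0, 0], 0], [[-2.4, 0, 0], 0], [[-3.0, 0, 0], 0], [[-3.6, 0, 0], 0], [[-4.2, 0, 0], 0], [[-4.6, 0, 0], 0], [[-4.7, 0, 0], 0]])

```text
clock: 9.7
tcp_pos: [0.6079, -0.0513, 0.042]
orientation: [-3.141, 0.001, -2.985]
wrist_force: [-1.3, -1.5, 0.6]
finger_gap: 0.0003
```

```bash
python3 go.py 26 -30 42
```

```text
tray xy mm [ 24.58314354 -29.95349087] z 41.95006405368242 F [-1.26163603 -1.54962006  0.58642752] t 9.7
target w [ 0.60933251 -0.0511113   0.042     ] shift cm [-0.14 -0.   -0.  ] spin 0.05
```

Request:
apply_moves(moves=[[[-0.1, 0, 0], 0], [[-0.2, 0, 0], 0], [[-0.2, 0, 0], 0]])

```text
clock: 10.07
tcp_pos: [0.6092, -0.0511, 0.0419]
orientation: [-3.141, -0.001, -2.985]
wrist_force: [-4.6, -3.1, 2.0]
finger_gap: 0.0001
```

```bash
python3 go.py 26 -30 42
```

```text
tray xy mm [ 25.87800085 -29.93403979] z 41.89400336675094 F [-4.6400892  -3.05924225  1.96192579] t 10.075
target w [ 0.60933251 -0.0511113   0.042     ] shift cm [-0.01 -0.01 -0.01] spin 0.05
```

Request:
apply_moves(moves=[[[-0.15, 0, 0], 0], [[-0.15, 0, 0], 0], [[-0.15, 0, 0], 0]])

```text
clock: 10.45
tcp_pos: [0.6093, -0.0511, 0.0418]
orientation: [3.141, -0.004, -2.985]
wrist_force: [-6.9, -3.6, 3.4]
finger_gap: 0.0
```

It's against the stop: the force rises and the tips gain no travel. I'll draw back, then up and away towards the robot.

Request:
apply_moves(moves=[[[0.3, 0, 0], 0], [[0.8, 0, -0.5], 0], [[1.2, 0, -3], 0], [[1.5, 0, -8], 0], [[3, 0, -13], 0], [[7, 3, -16], 0], [[11, 8, -18], 0], [[13, 13, -18], 0], [[13, 18, -18], 0], [[13, 18, -18], 0]])

```text
clock: 11.7
tcp_pos: [0.4529, 0.1093, 0.2232]
orientation: [3.141, -0.002, -2.98]
wrist_force: [1.6, 0.3, 0.6]
finger_gap: -0.0
```

```bash
python3 - <<'E'
from station import viewer,status
import cv2
for n in("side","top"):
    f=viewer.grab_frame(n); cv2.imwrite(f"pics/{n}4.png",f["frame"][:,:,::-1])
    c=f["frame"][180:330,180:380,::-1] if n=="side" else f["frame"][150:300,200:400,::-1]
    cv2.imwrite(f"pics/{n}4z.png",cv2.resize(c,None,fx=4,fy=4,interpolation=2))
print(status.state()["wrist_force"],status.state()["tcp_pos"])
E
```

```text
[-0.54554804 -0.84139724  0.12793883] [0.45377909 0.1067385  0.22280359]
```

View pics/side4z.png

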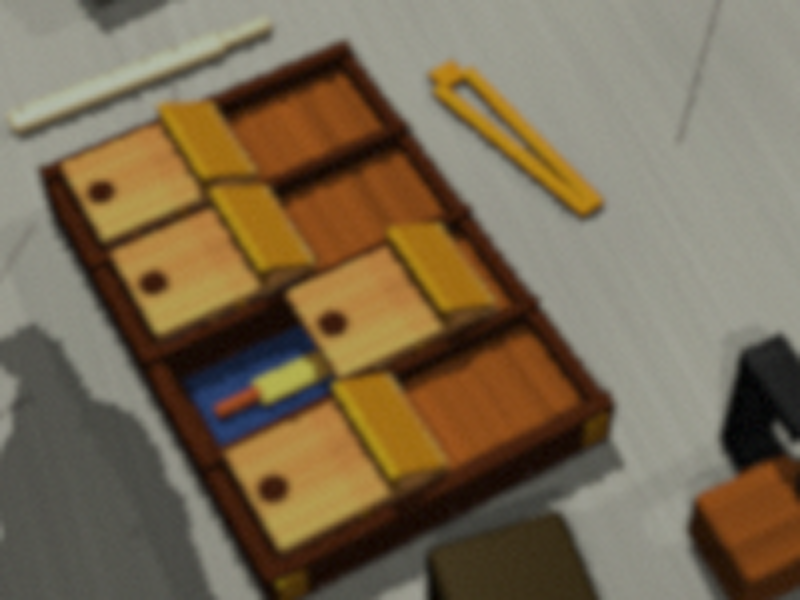

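View pics/top4z.png

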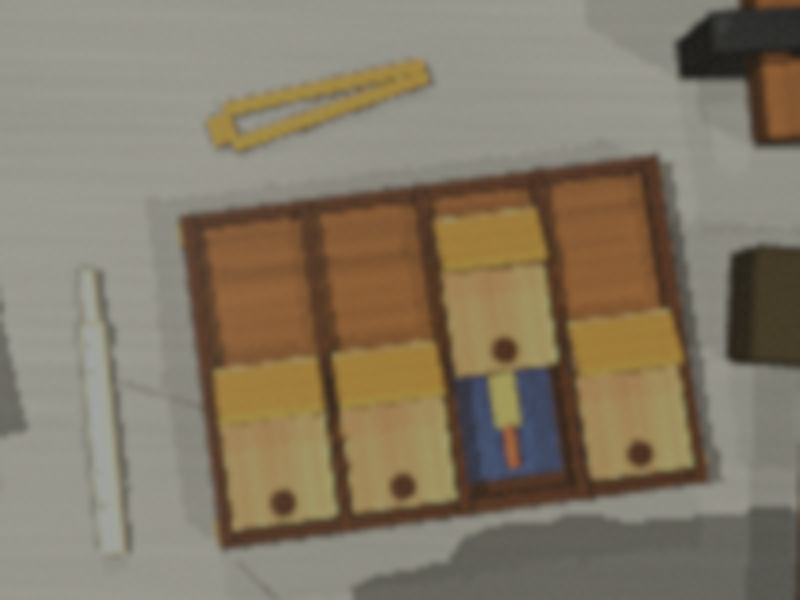

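The third cover is back: its dot is at (332,323) in the side crop and (504,350) in the top crop, with the blue compartment open. I'll measure how far it slid and check that the tools haven't moved.

```bash
python3 - <<'E'
from h import *
S=viewer.grab_frame("side");T=viewer.grab_frame("top")
x,e=tri([ray(S,(332.5/4-.5+180,323.5/4-.5+180)),ray(T,(504.5/4-.5+200,350.5/4-.5+150))])
print(x*1000,e*1000,"slid mm",(x-np.array([.5193,-.0653,.0394]))*1000,np.linalg.norm((x-np.array([.5193,-.0653,.0394]))[:2])*1000)
a=cv2.imread("pics/top0.png").astype(int);b=cv2.imread("pics/top4.png").astype(int)
for n,(u0,v0,u1,v1) in dict(mallet=(380,205,436,320),tweezers=(248,160,312,190),burnisher=(216,214,236,292)).items():
    A=a[v0:v1,u0:u1].mean(2).astype(np.float32);B=b[v0:v1,u0:u1].mean(2).astype(np.float32)
    print(n,cv2.phaseCorrelate(A,B),abs(A-B).mean())
from station import status; print(abs(status.state()["qd"]).max())
E
```

```text
[578.5256649  -55.93344097  39.56093778] 0.6139661044921586 slid mm [59.2256649   9.36655903  0.16093778] 59.961752897235485
mallet ((0.0334887236835435, 0.09668363219024911), 0.9155896536509196) 11.434006
tweezers ((0.0008546240170907993, 0.0732540084544091), 0.9244161856671175) 8.91875
burnisher ((0.04338404570446919, -0.011765503162301627), 0.9658463633060456) 8.869231
0.013230182720262221
```

It slid 60.0 mm and sits level, and the tools haven't moved. Handing the job in.

```bash
python3 -c "
from station import workorder
print(workorder.job_done())"
```

```text
the job is handed in; nothing more can be done
None
```

The loose cover was the third from the left (tray y −30 mm). It is now pushed fully back and its compartment lies open. I handed the job in after about 12 s of the 48 s allowed.

- **Finding it:** With shut fingertips I pressed the dots from the left. The first two covers did not give under about 11 N. The third sank 3.4 mm under about 3 N, so I left the fourth untouched.
- **Opening it:** I pushed it by its brass lip against about 2 N until it met its stop, where the force rose to about 8 N with no more travel. Then I drew back, up and clear.
- **Last checks:** Two-view measurement put the slide at 60.0 mm, with the cover level (dot height 39.6 mm, 39.4 mm before). The mallet, burnisher and tweezers had shifted no more than 0.1 px in the top view, and the wrist force was back to about 1 N, its usual noise.

No check failed. The tray corners fitted my model 1–2.5 px off, so I took positions from the dots, which fitted to under 1 px.

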